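# Register a filter cassette in the corner pocket of the stage

### The arm

A 6-joint arm with a two-finger parallel gripper is mounted at the origin on a cart in front of the work surface, level with it; the furniture and walls round the work are solid. World frame = base frame: x ahead of the robot, y to its left, z up, the work surface at z = 0. Lengths are in m, angles in rad, forces in N, time in s.
With the tool pointing down it reaches from about 0.35 to 0.975 m from the base axis. Payload 7.1 kg.
Tool frame: the origin (TCP) lies on the centre line of the jaws, within the pads' length; the fingertips stand 8 mm ahead of it and the grasp point (between the pads) lies 11 mm behind it; x points along the fingers, y is the direction in which the jaws open and shut, and the axes are right-handed (so a half turn about x gives the same grasp; the last joint's range is limited). The gripper opens to 88 mm and grips with 3 to 60 N. Pads are 20 mm wide; open, the fingers measure 115 mm over their backs; the gripper's body (75 mm by 178 mm) begins 61 mm behind the grasp point.
Start: joints at [-1.285, 0.423, 1.63, -0, 1.089, -0.019], TCP at [0.188, -0.596, 0.194] pointing down, gripper open.
Joint ranges: [-3, 3], [-0.9, 2.11], [0.09, 2.58], [-1.31, 4.45], [0.11, 2.69], [-2.54, 2.54]. Speed limits (rad/s): [2.39, 2.39, 3.01, 3.14, 3.14, 3.14].

### API

Orientations are given as a rotation vector (axis times angle).
In Python, from cell import bot gives the robot as it stands. The module is installed in compiled form; this text tells all that it offers. Calls block until the motion is done:
- bot.move_to(position, orientation): joint-space move of the TCP to a pose.
- bot.move_straight(position, rotation=None, v=0.15, stop_force=None): straight line of the TCP; rotation=None keeps the orientation; v is the mean speed in m/s. With stop_force (N) it stops when the force on the tool has changed by that much, and returns True; else False.
- bot.movej(angles): joint-space move.
- bot.gripper_to(opening): finger opening in m; the grip force is fixed at half the most; returns when the fingers have stopped.
- bot.pause(seconds).
- bot.inverse_kinematics(position, orientation): joint angles nearest the present ones, or None.
- bot.read_camera(name): name is "side" or "top"; returns the picture (480x640x3 uint8, red, green, blue); there is no depth.
- bot.camera_info(name): a dict with "fx", "fy", "cx", "cy" (pixels), "origin" and "orientation" of the camera in the world. Camera axes: x right, y down, z forward; pixel columns grow to the right and rows downward; lengths in m; the calibration is good to about 2 mm. A picture is of the moment at which its call begins. camera_info takes no time and is no camera call.
A pose or a line that the arm cannot do raises bot.IKError and nothing moves.
- bot.close_job(): hands the job in, once; it reports no verdict.
Readings, each from a call of its own:
- bot.current_time(): time.
- bot.current_joints(): joint angles.
- bot.current_dq(): joint speeds.
- bot.current_joint_efforts(): joint torques, N m.
- bot.current_tool_pos(): TCP position.
- bot.current_orientation(): TCP orientation.
- bot.current_force(): force on the tool from outside, world axes, zero at the start.
- bot.current_ft_torque(): the same for the moment, N m.
- bot.current_finger_gap(): finger opening in m.
Only numpy, scipy, OpenCV 4.12 (cv2) and the standard library are available. Lean on these libraries where they do the work, as an engineer would, in place of code of your own. Each camera call takes 0.05 s, during which the arm holds its last target. There are 200 camera calls.

### The job

Register the blue filter cassette on the black alignment stage: with the fingertips, push it sideways until it lies flush against the long steel rail, short of the pocket, then slide it along the rail into the corner pocket until it is fully home against the end stop. Do not pick it up or tip it; leave the amber cassette and everything else where it is, and finish with the hand clear.

Things in the scene. Friction and masses are not known exactly. Their poses are not given: they have to be found in the camera images.
- stage: Black alignment stage, a fixed plate 160 mm (x) by 250 mm (y), 8 mm thick, flat on the worktop; origin under its centre. +x points to the long steel rail (inner face at x = +65 mm, whole length), +y to the steel end stop (inner face at y = +110 mm). Rail, stop and keeper are 10 to 12 mm thick and stand 16 mm above the plate.
- pocket (a point): Seat in the stage's corner pocket: where the centre of the blue cassette must end, 11 mm above the plate's upper surface. +x points squarely at the rail (face 20 mm away), +y along the rail to the end stop (face 24 mm away), z up.
- keeper (a point): Inner corner of the keeper, level with the plate's upper surface: a short bar parallel to the rail, 43 mm from it, covering the last 26 mm before the end stop, then flaring outward for 18 mm more; axes as the stage. A cassette enters the pocket only along the rail; when seated, its rear 22 mm stay out of the slot.
- blue_filter_centre (a point): Centre (11 mm up) of the loose blue filter cassette, a solid block with a blue glass window on top: 40 mm along its x, 48 mm along its y, 22 mm high, about 90 g, moderate friction. It lies on the plate off the rail, 48 mm side along the rail within 0.35 rad, 55 to 85 mm from its seat across the rail and 60 to 185 mm along it.
- amber_filter_centre (a point): Centre of the amber filter cassette, same shape and size as the blue one (half-way up), loose on the same plate, about 95 mm to one side of the blue one along the rail, either side; well off the rail, so that the lane along the rail is free. To be left alone.
- timer: Grey-white bench timer, 63 x 99 x 20 mm, lying to the right of the stage, near a tall fixed clear shield (further right and back) that the arm must not sweep into; origin at the centre of its underside. Leave alone.
- dish: Round clear plastic dish with lid, 66 mm across, 16 mm high, left of the stage; origin at the centre of its underside. Leave alone.
- bulb: Red rubber pipette bulb, 37 mm across, 31 mm high, standing beyond the stage to the left; origin at the centre of its underside. Leave alone.
- dropper: Small amber dropper bottle with black bulb, 27 mm across, 78 mm high, standing behind the stage; origin at the centre of its underside. Leave alone.
- pen: Blue marker, 134 x 13 x 13 mm, lying to the right of the stage; origin at the middle of its underside. Leave alone.
There are look-alikes about, which are no part of the job. Of the things like the part that bears blue_filter_centre, leave any that is turquoise; of the rest the smaller one is meant.

How it is judged:
By the outcome, as a careful person would: the job done as asked, in the order asked, and still so for the second after the job is handed in, with the robot touching nothing.
It also fails if it takes over 67 s, if anything falls off the work surface, if the arm or the gripper's body presses on something with over 40 N, if the wrist force passes 120 N, or if a joint passes its speed limit or range.

## Working session

There is one attempt and no reset: what is moved stays moved. The work goes in short steps, each a Python script; the robot and the scene stay as the last script left them, time stands still between calls to the robot, and variables do not carry over. Pictures are saved under pics/ and viewed, on a budget of 10 in all, crops included, one or two more only if the job needs it, and the job is handed in when it is done.

```bash
mkdir -p pics; python3 - <<'E'
from cell import bot
import cv2
for n in("top","side"):
    im=bot.read_camera(n); cv2.imwrite(f"pics/{n}0.png",im[...,::-1]); print(n,bot.camera_info(n))
print(bot.current_time(),bot.current_tool_pos(),bot.current_orientation())
E
```

```text
top {'fx': 563.5143311329786, 'fy': 563.5143311329786, 'cx': 322.6579768395387, 'cy': 242.50721897255076, 'origin': array([0.42815948, 0.08085408, 1.11549203]), 'orientation': array([-2.19596903,  2.14099584, -0.12197557])}
side {'fx': 611.9624260091023, 'fy': 611.9624260091023, 'cx': 323.88431572459416, 'cy': 229.86886787055343, 'origin': array([0.18121262, 1.12367275, 0.81469895]), 'orientation': array([-0.41489325,  2.60626218, -1.37330917])}
0.1 [ 0.18742063 -0.59569211  0.19328947] [ 2.05760636  0.31741273 -2.05799663]
```

View pics/top0.png

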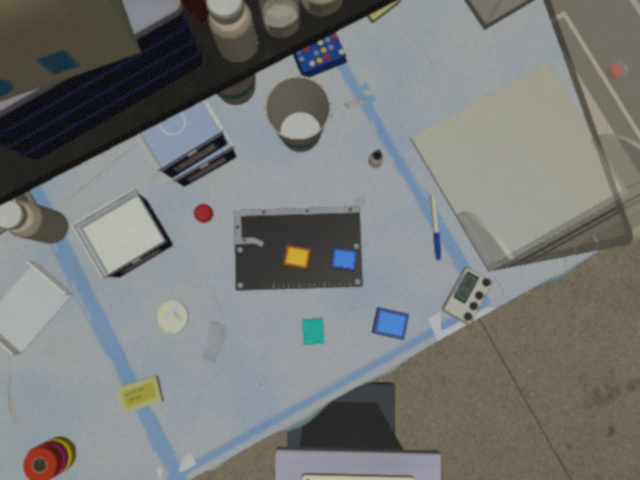

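View pics/side0.png

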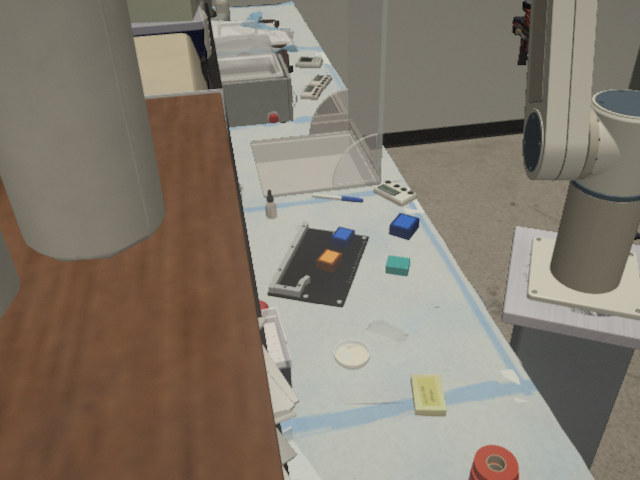

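The blue look-alikes in the top view are the small blue block on the plate at (344,259), the larger blue block off the plate at (391,323), and the turquoise block at (313,331). The small one on the plate fits the description. The amber cassette is at (297,257), on the pocket side of it. The rail runs along the top edge of the plate, with the stop and keeper at the left. Next I'll measure these and confirm with an enlarged crop.

```bash
cat > h.py <<'E'
import numpy as np, cv2
from scipy.spatial.transform import Rotation as R
from cell import bot
def ray(n,uv,z):
    c=bot.camera_info(n); uv=np.atleast_2d(uv).astype(float)
    d=np.c_[(uv[:,0]-c["cx"])/c["fx"],(uv[:,1]-c["cy"])/c["fy"],np.ones(len(uv))]
    d=R.from_rotvec(c["orientation"]).apply(d); o=c["origin"]
    return o+d*((z-o[2])/d[:,2])[:,None]
def biggest(m,near=None):
    cs,_=cv2.findContours(m.astype(np.uint8),cv2.RETR_EXTERNAL,cv2.CHAIN_APPROX_NONE)
    if near is not None: cs=[c for c in cs if cv2.contourArea(c)>15 and np.linalg.norm(c[:,0].mean(0)-near)<40*K]
    return max(cs,key=cv2.contourArea)[:,0]
K=4
def up(im): return cv2.resize(im,None,fx=K,fy=K,interpolation=cv2.INTER_CUBIC)
def px(p): return (p+.5)/K-.5          # upscaled px -> original px
def rect(n,cont,z):                    # world rect: centre, sides, yaw of long side vs +y
    w=ray(n,px(cont),z)[:,:2]
    (c,s,a)=cv2.minAreaRect((w*1000).astype(np.float32))
    return np.array(c),np.array(s),a
def hsv(im): return cv2.cvtColor(im,cv2.COLOR_RGB2HSV)
def blue(h): return (h[...,0]>100)&(h[...,0]<125)&(h[...,1]>140)&(h[...,2]>70)
def amber(h): return (h[...,0]>8)&(h[...,0]<28)&(h[...,1]>150)&(h[...,2]>90)
E
python3 - <<'E'
from h import *
im=cv2.imread("pics/top0.png")[...,::-1].copy(); u=up(im); h=hsv(u)
bc=biggest(blue(h),np.array([344,259])*K); ac=biggest(amber(h),np.array([297,257])*K)
roi=np.zeros(h.shape[:2],bool); roi[200*K:300*K,225*K:372*K]=1
dk=roi&(h[...,2]<90)
dk=cv2.morphologyEx(dk.astype(np.uint8),cv2.MORPH_CLOSE,np.ones((9,9)))
pc=biggest(dk)
for nm,c,z in(("blue",bc,.03),("amber",ac,.03),("plate dark",pc,.008)): print(nm,rect("top",c,z))
lc=biggest(blue(h),np.array([391,323])*K);print("big blue",rect("top",lc,.03))
s=cv2.imread("pics/side0.png")[...,::-1].copy(); hs=hsv(up(s))
sb=biggest(blue(hs),np.array([344,233])*K); print("side blue",ray("side",px(sb.mean(0)),.03))
for c,col in((bc,(255,0,255)),(ac,(0,255,0)),(pc,(255,255,0))):
    cv2.polylines(u,[c.reshape(-1,1,2)],True,col,1)
cr=u[198*K:302*K,222*K:412*K]
cv2.imwrite("pics/crop1.png",cr[...,::-1])
E
```

```text
blue (array([514.7166748 ,  35.48483276]), array([44.68805695, 37.98109436]), 83.82869720458984)
amber (array([516.69464111, 126.16856384]), array([48.16338348, 40.25662613]), 82.20442962646484)
plate dark (array([530.17346191, 125.20885468]), array([146.38754272, 247.33538818]), 3.2039191722869873)
big blue (array([393.86380005, -56.51679993]), array([54.52079391, 42.68249512]), 78.3583755493164)
side blue [[0.51779326 0.0358805  0.03      ]]
```

View pics/crop1.png

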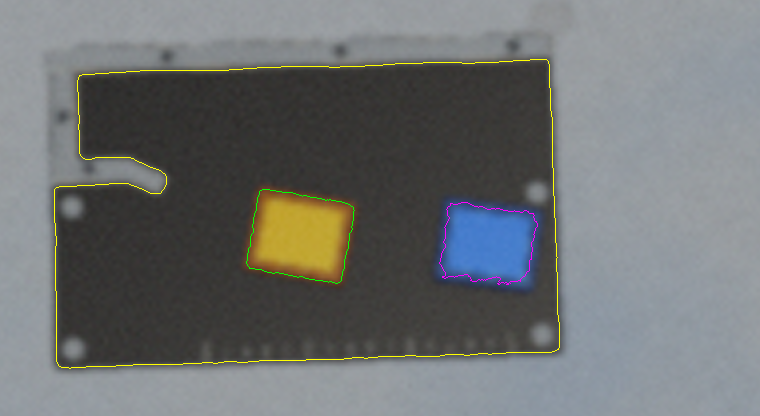

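The crop confirms the choice. Blue, outlined at crop (488,243), is the small cassette on the plate, about 45x40 mm in size, against 55x43 mm for the off-plate look-alike. The amber one is at crop (300,237). The side view gives the same blue position to within 3 mm. Next I'll get the stage frame from line fits, then check the IK.

```bash
cat >> h.py <<'E'
def stage_fit(u):
    h=hsv(u); roi=np.zeros(h.shape[:2],bool); roi[200*K:300*K,225*K:372*K]=1
    pc=biggest(cv2.morphologyEx((roi&(h[...,2]<90)).astype(np.uint8),cv2.MORPH_CLOSE,np.ones((9,9))))
    w=ray("top",px(pc),.008)[:,:2]
    g=(pc[:,0]/K+0,pc[:,1]/K+0)
    def seg(u0,u1,v0,v1):
        m=(g[0]>u0)&(g[0]<u1)&(g[1]>v0)&(g[1]<v1)
        vx,vy,x,y=cv2.fitLine(w[m].astype(np.float32),cv2.DIST_HUBER,0,.01,.01).ravel()
        return np.array([vx,vy]),np.array([x,y])
    return dict(rail=seg(248,352,208,222),front=seg(245,355,284,294),stop=seg(238,246,219,235),left=seg(233,240,248,286),right=seg(358,364,216,283))
E
python3 - <<'E'
from h import *
u=up(cv2.imread("pics/top0.png")[...,::-1].copy()); S=stage_fit(u)
for k,(d,p) in S.items():
    a=np.degrees(np.arctan2(d[1],d[0])); print(k,round(a%180,2),p)
d=S["rail"][0]; d=d*np.sign(d[1]); f=S["front"][0]; f=f*np.sign(f[1]); ey=(d+f); ey/=np.linalg.norm(ey); ex=np.array([ey[1],-ey[0]])
for k in S: print(k,"x",S[k][1]@ex,"y",S[k][1]@ey)
xr=(S["rail"][1]@ex+ S["front"][1]@ex+.145)/2; ys=(S["stop"][1]@ey)
yl,yr=S["left"][1]@ey,S["right"][1]@ey
y0=(yl+yr)/2; x0=xr-.065
print("yaw deg",np.degrees(np.arctan2(ex[1],ex[0])),"stop rel centre",ys-y0)
o=ex*x0+ey*y0; print("origin",o)
np.savez("stage.npz",o=o,ex=ex,ey=ey)
for n,p in(("blue",[.5147,.0355]),("amber",[.5167,.1262])): q=np.array(p)-o; print(n,q@ex,q@ey)
# shield foot + dropper checks
print(ray("side",[[383,185],[270,213]],0))
o6=R.from_rotvec(bot.current_orientation()).as_matrix(); print("start tool axes\n",o6.round(3))
def rot(j): z=np.array([0,0,-1.]); j=np.r_[j,0]; return R.from_matrix(np.c_[z,j,np.cross(z,j)]).as_rotvec()
for nm,j in(("+ey",ey),("-ey",-ey),("+ex",ex),("-ex",-ex)):
    for s in((-.065,-.09),(.035,-.13),(.043,.05)):
        p=o+ex*s[0]+ey*s[1]; k=bot.inverse_kinematics(np.r_[p,.022],rot(j)); print(nm,s,p,None if k is None else np.round(k,2))
E
```

```text
rail 93.11 [0.60256463 0.12952544]
front 93.32 [0.4562976  0.14768395]
stop 3.84 [0.57717526 0.23892614]
left 3.23 [0.5003021  0.24716917]
right 3.13 [0.5354062  0.00232364]
rail x 0.6088788 y 0.095538415
front x 0.46385995 y 0.121868946
stop x 0.589663 y 0.20619053
left x 0.5133729 y 0.21873054
right x 0.5346943 y -0.027698016
yaw deg 3.2140214 stop rel centre 0.11067426
origin [0.53765875 0.12585852]
blue -0.027988665330836476 -0.0889291882437172
amber -0.020906639229187667 0.0015160174089965661
[[ 0.49441125 -0.25083749  0.        ]
 [ 0.72744005 -0.0361593   0.        ]]
start tool axes
 [[-0.     0.3   -0.954]
 [ 0.001 -0.954 -0.3  ]
 [-1.    -0.001 -0.   ]]
+ey (-0.065, -0.09) [0.4778069  0.03235579] [ 0.04  0.5   2.04 -0.    0.59 -1.58]
+ey (0.035, -0.13) [ 0.5798923 -0.0019747] [-0.02  0.6   1.82 -0.    0.72 -1.65]
+ey (0.043, 0.05) [0.5777879  0.17819071] [ 0.28  0.63  1.76 -0.    0.75 -1.35]
-ey (-0.065, -0.09) [0.4778069  0.03235579] [0.04 0.5  2.04 0.   0.59 1.56]
-ey (0.035, -0.13) [ 0.5798923 -0.0019747] [-0.02  0.6   1.82  0.    0.72  1.49]
-ey (0.043, 0.05) [0.5777879  0.17819071] [0.28 0.63 1.76 0.   0.75 1.79]
+ex (-0.065, -0.09) [0.4778069  0.03235579] [ 0.04  0.5   2.04 -0.    0.59 -0.01]
+ex (0.035, -0.13) [ 0.5798923 -0.0019747] [-0.02  0.6   1.82 -0.    0.72 -0.08]
+ex (0.043, 0.05) [0.5777879  0.17819071] [ 0.28  0.63  1.76 -0.    0.75  0.22]
-ex (-0.065, -0.09) [0.4778069  0.03235579] None
-ex (0.035, -0.13) [ 0.5798923 -0.0019747] None
-ex (0.043, 0.05) [0.5777879  0.17819071] None
```

Measurements agree with the drawing: rail-to-front is 145.0 mm and the stop is 110.7 mm from centre. In the stage frame, blue is at (-28,-89), so it is 73 mm across and 175 mm along from its seat, both within the stated ranges. The shield foot is near (0.49,-0.25), so I'll go in along a straight line at small radius.

```bash
cat >> h.py <<'E'
try:
    _s=np.load("stage.npz"); o,ex,ey=_s["o"],_s["ex"],_s["ey"]
except OSError: pass
def W(x,y,z): return np.r_[o+ex*x/1000+ey*y/1000,z/1000]      # stage mm (z above worktop) -> world
def inS(p): q=np.asarray(p)[:2]-o; return np.r_[q@ex,q@ey]*1000
def rot(j): z=np.array([0,0,-1.]); j=np.r_[j,0]; return R.from_matrix(np.c_[z,j,np.cross(z,j)]).as_rotvec()
def st(m=""): print(m,"t",round(bot.current_time(),2),"tcp",inS(bot.current_tool_pos()).round(1),"z",round(bot.current_tool_pos()[2]*1000,1),"F",np.round(bot.current_force(),1))
def snap(n,nm): im=bot.read_camera(n); cv2.imwrite(f"pics/{nm}.png",im[...,::-1]); return im
E
python3 - <<'E'
from h import *
bot.gripper_to(.015)
bot.move_straight([.40,.03,.19],v=.25); st("in")
bot.move_to(W(-77,-89,90),rot(-ey)); st("above")
bot.move_straight(W(-77,-89,22),v=.1); st("down")
print(bot.current_finger_gap())
print("stopped",bot.move_straight(W(23,-89,22),v=.05,stop_force=8)); st("push")
bot.pause(.3); st()
bot.move_straight(W(-5,-89,22),v=.1); bot.move_straight(W(-25,-89,100),v=.2); st("up")
E
```

```text
in t 4.08 tcp [-143.   -88.4] z 190.0 F [-0.6  0.3 -0.4]
above t 4.63 tcp [-77.9 -89.2] z 89.8 F [-0.2  1.1  0.3]
down t 5.47 tcp [-76.6 -89. ] z 22.6 F [-0.2  0.4 -0.7]
0.015373852157272811
stopped False
push t 7.62 tcp [ 22.8 -89. ] z 22.0 F [ 0.5  1.  -0.2]
 t 7.92 tcp [ 23. -89.] z 22.0 F [ 0.2  0.2 -0.3]
up t 8.9 tcp [-24.4 -89. ] z 100.0 F [ 0.2 -0.1  0.3]
```

The push met no rail reaction where I expected it, so I'll look before going on. I'll park the hand out of the camera's view.

```bash
python3 - <<'E'
from h import *
bot.move_to(W(-140,-89,150),rot(-ey))
u=up(snap("top","top2")); h=hsv(u)
b=biggest(blue(h)&(np.arange(h.shape[0])[:,None]<300*K),None); c,s,a=rect("top",b,.03); print("blue",inS(c/1000),s,a-3.2)
ac=biggest(amber(h),np.array([297,257])*K); c,s,a=rect("top",ac,.03); print("amber",inS(c/1000),s,a-3.2)
cv2.imwrite("pics/crop2.png",u[198*K:302*K,222*K:412*K,::-1])
E
```

```text
blue [385.91478004 -54.1407219 ] [51.88344193 92.03330231] 21.386355209350587
amber [-21.17583016   1.69707149] [47.91053009 40.21911621] 77.91895751953125
```

View pics/crop2.png

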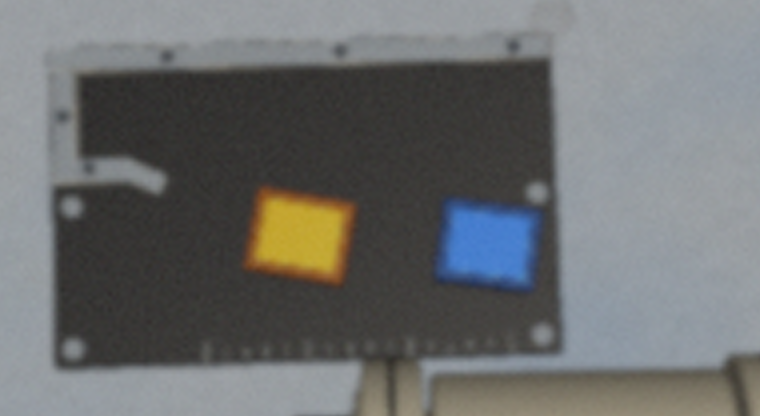

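Blue is still at crop (489,245), so the fingers never touched it. I'll check where the hand really appears in both cameras against where its reported pose should project.

```bash
cat >> h.py <<'E'
def proj(n,P):
    c=bot.camera_info(n); q=R.from_rotvec(c["orientation"]).inv().apply(np.atleast_2d(P)-c["origin"])
    return np.c_[c["fx"]*q[:,0]/q[:,2]+c["cx"],c["fy"]*q[:,1]/q[:,2]+c["cy"]]
E
python3 - <<'E'
from h import *
bot.move_to(W(-77,-89,90),rot(-ey)); bot.move_straight(W(-77,-89,40),v=.1)
a=snap("top","t3"); b=snap("side","s3"); p=bot.current_tool_pos(); tip=p+np.array([0,0,-.008])
q=[proj(n,tip)[0] for n in("top","side")]; print(p,bot.current_orientation(),rot(-ey),q)
out=[]
for im,c in zip((a,b),q):
    im=im.copy(); cv2.drawMarker(im,tuple(int(v) for v in c),(255,0,255),cv2.MARKER_CROSS,9,1)
    x0,y0=int(np.clip(c[0]-100,0,440)),int(np.clip(c[1]-120,0,240)); out.append(cv2.resize(im[y0:y0+240,x0:x0+200],None,fx=2,fy=2)); print(x0,y0)
cv2.imwrite("pics/both3.png",np.hstack(out)[...,::-1])
E
```

```text
[0.46636154 0.03271457 0.0408052 ] [ 2.19467157  0.06153068 -2.19131617] [ 2.19296421  0.06152358 -2.19296421] [array([344.6053624 , 283.75289211]), array([364.84758734, 235.06829031])]
244 163
264 115
```

View pics/both3.png

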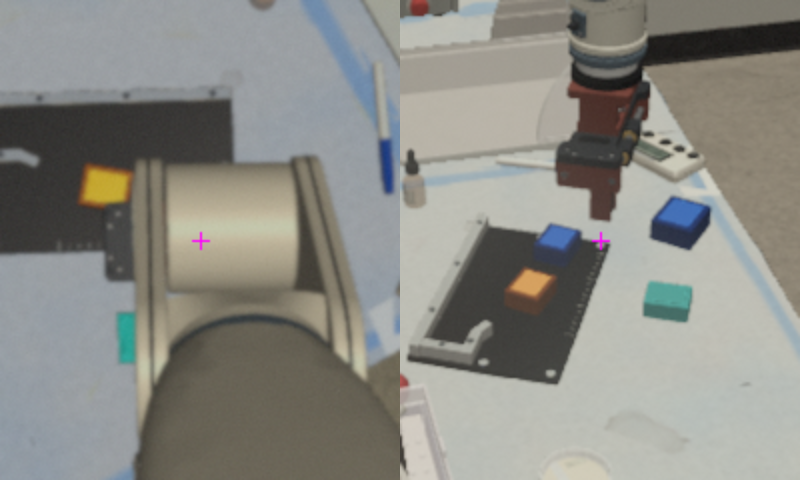

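In the side view the real fingertip is at crop (600,215), about 13 px above its predicted spot at (600,241). Either the tip is about 35 mm higher than the reported pose says, or it is offset in y. The height explanation fits passing clear over the block. I'll probe down onto bare plate with a force stop to settle it.

```bash
python3 - <<'E'
from h import *
p=bot.current_tool_pos()
print("body +y end, tip+80..+110 nominal / +35:",proj("top",[p+[dx,.089,z] for z in(.072,.107) for dx in(-.0375,.0375)]).round(0).tolist())
bot.move_straight(W(-68,-45,41),v=.1)
print("open gap",bot.current_finger_gap())
r=bot.move_straight(W(-68,-45,4),v=.02,stop_force=4); st("probe %s"%r)
if r: bot.move_straight(W(-68,-45,bot.current_tool_pos()[2]*1000+3),v=.05)
b=snap("side","s4"); tip=bot.current_tool_pos()+[0,0,-.008]; c=proj("side",tip)[0]; print(c)
im=b.copy(); cv2.drawMarker(im,tuple(int(v) for v in c),(255,0,255),cv2.MARKER_CROSS,7,1)
cv2.imwrite("pics/s4c.png",cv2.resize(im[150:310,250:430],None,fx=4,fy=3.5)[:600,:,::-1])
E
```

```text
body +y end, tip+80..+110 nominal / +35: [[296.0, 302.0], [297.0, 260.0], [295.0, 302.0], [296.0, 258.0]]
open gap 0.015056546120887962
probe False t 13.31 tcp [-67.9 -45. ] z 4.1 F [-0.   0.6  0.2]
[356.56812295 259.13920231]
```

View pics/s4c.png

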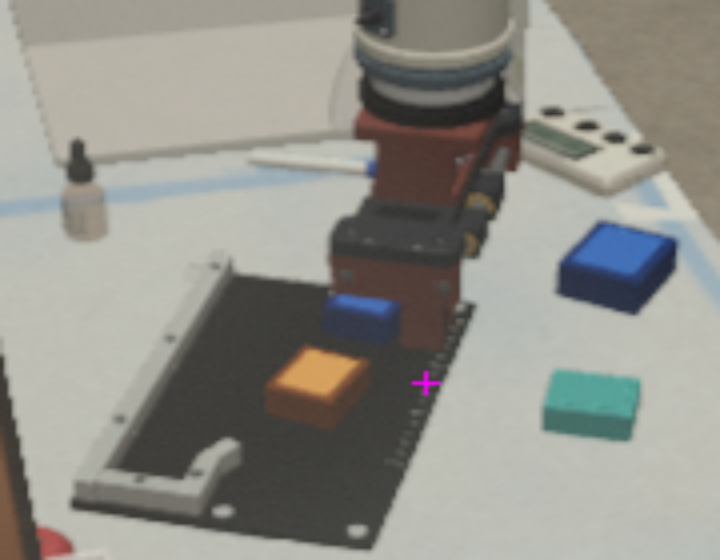

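The body's +y end in the top view matches its prediction of column 296, so x and y are right. The tip sits about 30 mm too high: at TCP z = 4 mm it still isn't touching the plate. I'll keep probing down under force stop to measure the offset.

```bash
python3 - <<'E'
from h import *
r=bot.move_straight(W(-68,-45,-45),v=.02,stop_force=4); st("probe %s"%r); bot.pause(.1); st()
z=bot.current_tool_pos()[2]*1000
bot.move_straight(W(-68,-45,z+5),v=.05); st()
E
```

```text
probe True t 14.68 tcp [-68. -45.] z -20.4 F [-1.  -0.2  6.9]
 t 14.78 tcp [-68. -45.] z -20.3 F [-0.8 -0.3  5.9]
 t 15.03 tcp [-67.8 -45. ] z -15.2 F [-0.3 -0.  -0.1]
```

The plate (z = 8) is touched at TCP z = -20.4, so the real tip is at TCP z + 28.4 mm, 36 mm above the stated geometry. That agrees with the roughly 35 mm seen in the side view. I'll push again with the tip 5 mm above the plate (TCP z = -15.4).

```bash
python3 - <<'E'
from h import *
Z=-15.4
bot.move_straight(W(-68,-45,15),v=.1); bot.move_straight(W(-77,-89,15),v=.1)
bot.move_straight(W(-77,-89,Z),v=.08); st("down")
print("stopped",bot.move_straight(W(21,-89,Z),v=.05,stop_force=8)); st("push")
bot.pause(.3); st()
bot.move_straight(W(-10,-89,Z),v=.08); bot.move_straight(W(-20,-89,40),v=.2)
bot.move_to(W(-150,-89,110),rot(-ey)); st("park")
u=up(snap("top","top5")); snap("side","s5"); h=hsv(u); m=blue(h); m[295*K:]=0; m[:, :225*K]=0; m[:,372*K:]=0; m[:200*K]=0
c,s,a=rect("top",biggest(m),.03); print("blue",inS(c/1000),s,a-3.2)
ac=biggest(amber(h),np.array([297,257])*K); c,s,a=rect("top",ac,.03); print("amber",inS(c/1000),s,a-3.2)
cv2.imwrite("pics/crop5.png",u[198*K:302*K,222*K:412*K,::-1])
E
```

```text
down t 16.62 tcp [-77.3 -88.8] z -15.7 F [-0.8 -0.2 -0.4]
stopped True
push t 18.27 tcp [ 14.1 -89. ] z -15.9 F [ 0.3  0.7 -0.4]
 t 18.57 tcp [ 13.6 -89. ] z -16.2 F [-0.2  1.   0. ]
park t 20.09 tcp [-148.5  -89. ] z 109.8 F [-0.   0.8 -0.2]
blue [ 41.78967956 -85.61654706] [38.29231262 45.55441284] -0.3807112693786623
amber [-21.00618336   1.74183736] [48.00411606 40.0232811 ] 78.49819641113281
```

View pics/crop5.png

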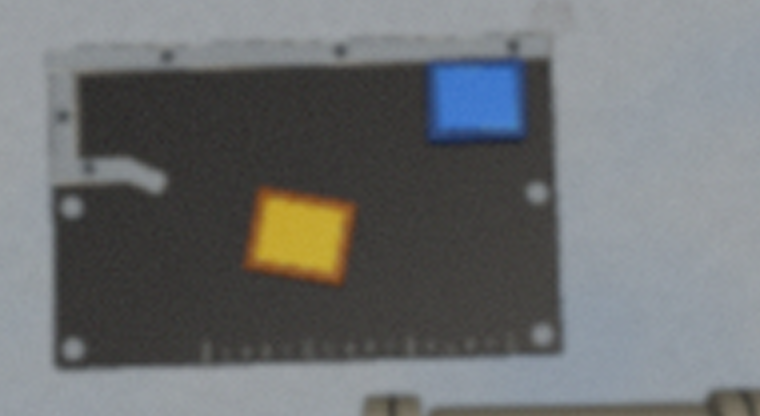

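Blue now lies square to the rail (-0.4°) at crop (477,100), well short of the pocket, and amber hasn't moved. I'll press again slowly to confirm it is flush. Then I'll turn the jaws across the rail, slide the cassette in from behind, and look again.

```bash
python3 - <<'E'
from h import *
Z=-15.4
bot.move_straight(W(-15,-87,40),v=.3); bot.move_straight(W(-10,-87,Z),v=.12)
r=bot.move_straight(W(20,-87,Z),v=.02,stop_force=6); st("press %s"%r); bot.pause(.3); st()
bot.move_straight(W(-10,-87,Z),v=.08); bot.move_straight(W(-20,-87,50),v=.2)
bot.gripper_to(.005)
bot.move_to(W(0,-145,60),rot(ex)); st("turned")
u=up(snap("top","top6")); h=hsv(u); m=blue(h); m[295*K:]=0; m[:, :225*K]=0; m[:,372*K:]=0; m[:200*K]=0
c,s,a=rect("top",biggest(m),.03); print("blue",inS(c/1000),s,a-3.2)
Z=-14
bot.move_straight(W(39.5,-142,40),v=.2); bot.move_straight(W(39.5,-142,Z),v=.08); st("behind")
r=bot.move_straight(W(41.5,58,Z),v=.06,stop_force=10); st("slide %s"%r); bot.pause(.3); st()
E
```

```text
press True t 22.61 tcp [ 14.2 -87. ] z -15.9 F [ 0.2  0.5 -0.4]
 t 22.91 tcp [ 13.6 -87. ] z -16.1 F [-0.3  0.1 -0.7]
turned t 25.73 tcp [-1.000e-01 -1.449e+02] z 60.0 F [-1.2 -0.   0.5]
blue [ 41.76701336 -84.14338508] [38.14102173 42.94884109] -0.08886380195617694
behind t 26.98 tcp [  39.7 -142. ] z -14.0 F [ 0.  -0.   0.6]
slide True t 29.9 tcp [41.2 51.9] z -14.2 F [ 0.9 -1.6  1.1]
 t 30.2 tcp [40.1 51.9] z -14.9 F [-1.   0.9 -0.3]
```

The slide stopped on force at TCP y = 51.9, where 52 was expected for a fully seated cassette. I'll back off and check.

```bash
python3 - <<'E'
from h import *
bot.move_straight(W(40,35,-14),v=.06); bot.move_straight(W(30,25,60),v=.15)
bot.move_to(W(-150,-60,130),rot(ex)); st("park")
u=up(snap("top","top7")); s=up(snap("side","s7")); h=hsv(u); m=blue(h); m[295*K:]=0; m[:, :225*K]=0; m[:,372*K:]=0; m[:200*K]=0
c,sz,a=rect("top",biggest(m),.03); print("blue",inS(c/1000),sz,a-3.2)
ac=biggest(amber(h),np.array([297,257])*K); c,sz,a=rect("top",ac,.03); print("amber",inS(c/1000),sz,a-3.2)
A=cv2.resize(u[200*K:262*K,228*K:328*K],(800,300+0)[:2],interpolation=cv2.INTER_AREA) if 0 else u[200*K:265*K,228*K:328*K]
B=s[215*K:310*K,260*K:360*K]; H=max(len(A),len(B))
pad=lambda x:cv2.copyMakeBorder(x,0,H-len(x),0,0,cv2.BORDER_CONSTANT)
cv2.imwrite("pics/fin7.png",np.hstack([pad(A),pad(B)])[...,::-1])
E
```

```text
park t 32.13 tcp [-148.4  -59.8] z 130.0 F [1.7 0.3 0.1]
blue [42.05117272 84.51681188] [37.67476654 45.59184647] -1.1392151832580568
amber [-21.1956045    1.61164289] [48.36203766 40.23861313] 77.68386535644531
```

View pics/fin7.png

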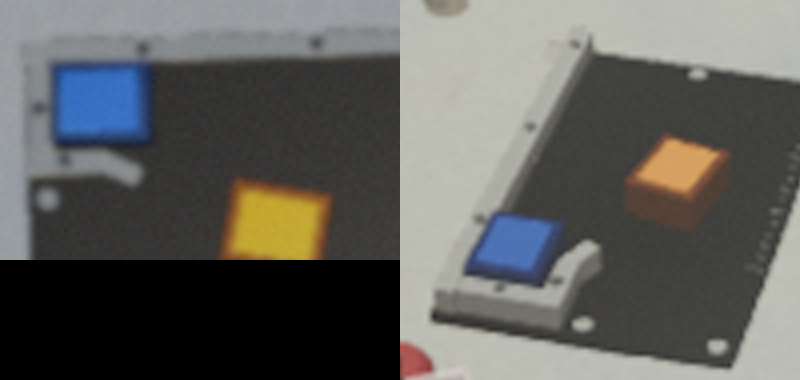

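It looks seated in both views, and amber is unchanged. The yaw reading of -1.1° comes from a single noisy mask. I'll average frames and fit the edges to see whether it is really off the rail.

```bash
python3 - <<'E'
from h import *
im=np.mean([bot.read_camera("top").astype(float) for _ in range(15)],0)
np.save("avg7.npy",im)
def edges(im,u0,u1,v0,v1,tag):
    d=cv2.resize((im[...,2]-im[...,0]).astype(np.float32),None,fx=8,fy=8,interpolation=cv2.INTER_CUBIC)
    m=(d>45); r=np.zeros_like(m); r[v0*8:v1*8,u0*8:u1*8]=1
    c=biggest(m&r); w=ray("top",(c+.5)/8-.5,.03)[:,:2]; s=np.c_[(w-o)@ex,(w-o)@ey]*1000
    lo,hi=s.min(0),s.max(0); mid=(lo+hi)/2; print(tag,"box",lo.round(1),hi.round(1))
    for k in(0,1):
        for sg in(-1,1):
            e=(hi if sg>0 else lo)[k]; q=s[(abs(s[:,k]-e)<4)&(abs(s[:,1-k]-mid[1-k])<13)]
            pf=np.polyfit(q[:,1-k]-mid[1-k],q[:,k],1); print("  ","xy"[k],sg,"pos",pf[1].round(2),"slope deg",np.degrees(np.arctan(pf[0])).round(2))
edges(im,234,275,205,245,"now")
for n in("top5","top6"): edges(cv2.imread(f"pics/{n}.png")[...,::-1].astype(float),320,365,205,245,n)
E
```

```text
now box [23.3 61.5] [ 62.4 108.4]
   x -1 pos 23.64 slope deg 0.75
   x 1 pos 61.96 slope deg -1.23
   y -1 pos 61.84 slope deg -1.2
   y 1 pos 108.1 slope deg -1.39
top5 box [  22.9 -109.2] [ 62.3 -62.1]
   x -1 pos 23.64 slope deg -2.05
   x 1 pos 61.77 slope deg 0.76
   y -1 pos -109.0 slope deg -0.26
   y 1 pos -62.35 slope deg -0.26
top6 box [  22.9 -106. ] [ 62.1 -62. ]
   x -1 pos 23.56 slope deg -2.0
   x 1 pos 61.85 slope deg 0.71
   y -1 pos -104.8 slope deg -5.57
   y 1 pos -62.29 slope deg -0.15
```

The edge positions match the flush-to-rail state to within 0.3 mm in x. The two pairs of edges give opposite signs for yaw (+0.2° and -1.3°), so the tilt is within measurement noise. The rear face reads 61.8 mm, with 62 expected when home. I'm handing in.

```bash
python3 - <<'E'
from h import *
a=cv2.imread("pics/top0.png").astype(int); b=np.load("avg7.npy")[...,::-1]
d=(abs(a-b).max(2)>45).astype(np.uint8); n,_,s,c=cv2.connectedComponentsWithStats(d)
print([(s[i][:4].tolist()) for i in range(1,n) if s[i][4]>12])
st("end"); bot.close_job()
E
```

```text
[[242, 216, 23, 19], [331, 248, 26, 22], [283, 287, 119, 141], [284, 339, 3, 12], [393, 383, 3, 6], [287, 410, 112, 55], [402, 417, 22, 39], [336, 443, 57, 8], [296, 451, 124, 29]]
end t 32.98 tcp [-150.  -60.] z 130.1 F [ 0.4  0.2 -0.5]
the job is handed in; nothing more can be done
```

The blue cassette is seated in the corner pocket and the job is handed in at 33 s. I pushed it sideways until it lay flush on the rail at stage y ≈ -86, well short of the pocket. A second slow press stopped at the same point. I then slid it along the rail until it stopped on force at the end stop.

**What disagreed:**
- **First push missed:** it passed over the cassette without touching it. The real fingertips were 36 mm higher relative to the reported TCP than the task text says. The side camera showed it and a force-stopped touch on bare plate measured it, and I corrected for it in the later pushes.
- **Yaw reading unclear:** single-image yaw of the seated cassette read -1.1°. The edge fits disagreed in sign (+0.2° and -1.3°), so I took this as pixel noise and did not nudge it again. A small tilt is not fully ruled out.

**Last checks:**
- **Slide stop:** the final stop was at TCP y = 51.9 mm, with 52 expected for fully home.
- **Camera:** the cassette's rear face read 61.8 mm (62 expected). Its distance to the rail matches the flush state within 0.3 mm.
- **Rest of the scene:** amber moved less than 0.4 mm by measurement. Comparing the first and last top views, the only changes are the cassette's old and new places and the arm. The arm hid the turquoise and larger blue look-alikes there, so those two were not checked.
- **Hand:** it is parked clear, with about zero force on the tool.

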